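# Index the book-photography turntable and hold its sprung pin out

## Task

Turn the book turntable by its upright post, anticlockwise seen from above, until the post stands directly opposite the pull knob and the sprung index pin has clicked down into its hole there. Then leave the platter at that place, take the knob, pull the pin straight up as far as it will go and finish while still holding it up, so that I can square the book to the camera by hand. Leave the other things on the table where they are.

Things in the scene. Friction and masses are not known exactly. Their poses are not given: they have to be found in the camera images.
- turntable: Fixed photo turntable: black round base 260 mm across, metal platter (top 55 mm above the table) with a clamped book (top 83 mm). Origin on the turning axis at table height, z up; its +y points to the index pin, 120 mm from the axis. The pin's bracket stands 123 to 173 mm out on that side, its arm reaching in to 105 mm, 88 mm tall; the pin's sleeve tops out at 100 mm.
- platter (a joint): Turn of the platter, rad, positive anticlockwise from above; 0: post exactly opposite the pin. Starts between -1.2 and -0.35. Eight seat holes 45 degrees apart pass under the pin, one at 0; the round-nosed pin drops into a hole within 0.05 rad of its centre, trues the platter, and rides out at about 8 to 10 N on the post. Between holes the platter turns easily and stays where left.
- post_grip (a point): On the axis of the platter's upright turning post, a round black post 20 mm in diameter whose top is 139 mm above the table; this point is 120 mm above the table, 85 mm from the turning axis. The post turns with the platter; around it, down to the book, it is free.
- index_pin (a joint): Lift of the sprung index pin, m: 0 seated in a hole, 0.0033 riding on the ring between holes, 0.018 fully up against its stop. The spring pushes it down with 4 N when seated and 9.5 N when fully up, so it drops back if let go.
- pull_knob: Black round upright pull knob on top of the index pin, 28 mm in diameter and 32 mm tall, lifted straight up with the pin; origin at the centre of its underside, 118 mm above the table when the pin is seated.
- knob_grip (a point): Centre of the pull knob, half-way up: 134 mm above the table with the pin seated, 152 mm with it fully up.
- spectacle_case: Bystander: closed spectacle case, a rounded box 160 x 65 x 43 mm lying flat; origin at the centre of its underside.
- dust_brush: Bystander: dusting brush lying flat, 180 mm long; origin at its underside.
- paperback: Bystander: pale closed book 180 x 110 x 20 mm lying flat; origin at the centre of its underside.
- folder_bar: Bystander: flat bone-coloured folding bar 160 x 25 x 6 mm; origin at the centre of its underside.
- mug: Bystander: white mug, 80 mm across, 90 mm tall; origin at the centre of its underside.
- two_books: Bystander: two stacked books, about 190 x 130 x 50 mm; origin at the centre of their underside.
- paste_jar: Bystander: small closed jar, 60 mm across, 70 mm tall; origin at the centre of its underside.

How it is judged:
By the outcome, as a careful person would: the job done as asked, in the order asked, and still so for the second after the job is handed in, while the arm keeps its last pose, push and grip.
It also fails if it takes over 45 s, if anything falls off the work surface, if the arm or the gripper's body presses on something with over 40 N, if the wrist force passes 120 N, or if a joint passes its speed limit or range.

## Robot

A 7-joint arm with a two-finger parallel gripper is mounted at the origin on the work surface. World frame = base frame: x ahead of the robot, y to its left, z up, the work surface at z = 0. Lengths are in m, angles in rad, forces in N, time in s.
With the tool pointing down it reaches from about 0.35 to 0.9 m from the base axis. Payload 8.1 kg.
Tool frame: the origin (TCP) lies at the centre of the arm's flange, where the gripper is bolted on; the fingertips stand 178 mm ahead of it and the grasp point (between the pads) lies 159 mm ahead of it; z points along the fingers, y is the direction in which the jaws open and shut (so a half turn about z gives the same grasp; the last joint's range is limited). The gripper opens to 92 mm and grips with 3 to 60 N. Pads are 19 mm wide; open, the fingers measure 130 mm over their backs; the gripper's body (75 mm by 190 mm) begins 47 mm behind the grasp point.
Start: joints at [-1.415, 0.434, 0.025, 1.573, -0.012, 1.134, -0.075], TCP at [0.16, 0.604, 0.405] pointing down, gripper open.
Joint ranges: [-2.62, 2.62], [-0.44, 2.09], [-1.27, 1.32], [0.08, 2.57], [-1.32, 4.46], [0.12, 2], [-2.74, 2.74]. Speed limits (rad/s): [2.22, 2.22, 3.01, 3.01, 3.14, 3.14, 3.14].

## Interface

Orientations are given as a rotation vector (axis times angle).
In Python, from cell import arm, get_image, camera_model gives the robot as it stands. The module is installed in compiled form; this text tells all that it offers.
- The arm moves only by the shell command python3 -m pendant 'ROWS' [FORCE]. ROWS is JSON, a list that holds one entry, the list of rows, each a list of 7 numbers: the shift along the tool's x, y, z in mm, then the turn, a rotation vector about the tool's x, y, z in rad, then the closure, from -1 (fully open) to 1 (shut). In form: [[[x, y, z, rx, ry, rz, hand], ...]]. A call has 1 to 20 rows; each row is the pose to reach, as a shift and turn from the pose commanded when the call began, along the tool's axes at that moment; what a row does not reach only later rows make up. A row lasts 1/8 s, in which the tool goes at most 62.5 mm and 10.7 degrees, less where a joint would pass 70% of its speed; a pose out of reach is approached as far as the arm can. A call with a gripper value outside its range is refused whole. The fingers move at their own pace and stop on an object; FORCE is the grip in N (left out, the last holds). Time passes only in rows, so rows that repeat a pose let the fingers close. It gives the time, the measured TCP pose, the force and the opening at its end, in the units of the state.
- arm.observe(): the state, without advancing time (a new reading comes with each control period).
- get_image(name): name is "side" or "top"; returns the picture (400x640x3 uint8, red, green, blue); there is no depth.
- camera_model(name): a dict with "fx", "fy", "cx", "cy" (pixels), "position" and "orientation" of the camera in the world. Camera axes: x right, y down, z forward; pixel columns grow to the right and rows downward; lengths in m; the calibration is good to about 2 mm. A picture is of the moment at which its call begins. camera_model takes no time and is no camera call.
- arm.sign_off(): hands the job in, once; it reports no verdict.
The state is a dict: "clock": time; "joints": joint angles; "dq": joint speeds; "joint_efforts": joint torques, N m; "position": TCP position; "ee_rot": TCP orientation; "force": force on the tool from outside, world axes, zero at the start; "ft_torque": the same for the moment, N m; "width": opening from 0.0 (shut) to 1.0 (fully open).
Only numpy, scipy, OpenCV 4.12 (cv2) and the standard library are available. Lean on these libraries where they do the work, as an engineer would, in place of code of your own. Each camera call takes 0.05 s, during which the arm holds its last target.

## Working session

There is one attempt and no reset: what is moved stays moved. The work goes in short steps, Python scripts to look and compute and a shell command to move; the robot and the scene stay as the last step left them, time stands still between calls to the robot, and variables do not carry over. Pictures are saved under pics/ and viewed, and the job is handed in when it is done.

```bash
mkdir -p pics; ls
python3 - <<'E'
from cell import arm,get_image,camera_model
import cv2
s=arm.observe();print(s)
for n in("top","side"):
    print(n,camera_model(n)); cv2.imwrite(f"pics/{n}0.png",get_image(n)[:,:,::-1])
E
```

```text
pics
{'clock': 0.0, 'joints': array([-1.41461076,  0.43519708,  0.025006  ,  1.57410386, -0.01162904,
        1.13397305, -0.07507458]), 'dq': array([ 0.00124846, -0.00057284, -0.00062045, -0.00040457,  0.00086032,
       -0.00110782,  0.00098293]), 'joint_efforts': array([ 9.61826336e-04, -6.67871904e+01,  9.86006297e-01, -3.14460218e+01,
       -6.02407311e-02,  4.29772201e-02,  1.88463505e-04]), 'position': array([0.15992449, 0.60395163, 0.4039586 ]), 'ee_rot': array([-4.05491795e-01, -3.11524080e+00,  2.40977671e-03]), 'force': array([ 0.53982328,  0.10420191, -0.26619228]), 'ft_torque': array([-0.02946435,  0.03365776,  0.05220988]), 'width': 0.9955450662467987}
top {'fx': 445.2412949711449, 'fy': 445.2412949711449, 'cx': 326.1297376156248, 'cy': 195.97613292745527, 'position': array([ 0.49718721, -0.01134993,  1.56118718]), 'orientation': array([-2.19280342,  2.1680877 , -0.04854149])}
side {'fx': 515.5808812482225, 'fy': 515.5808812482225, 'cx': 321.8618376445729, 'cy': 190.96171366107836, 'position': array([-0.22368405, -1.13910809,  1.52402232]), 'orientation': array([-2.28929793,  0.70630634, -0.30204175])}
```

View pics/top0.png

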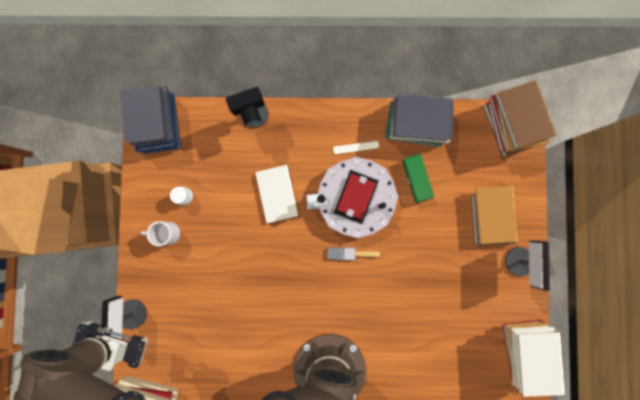

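View pics/side0.png

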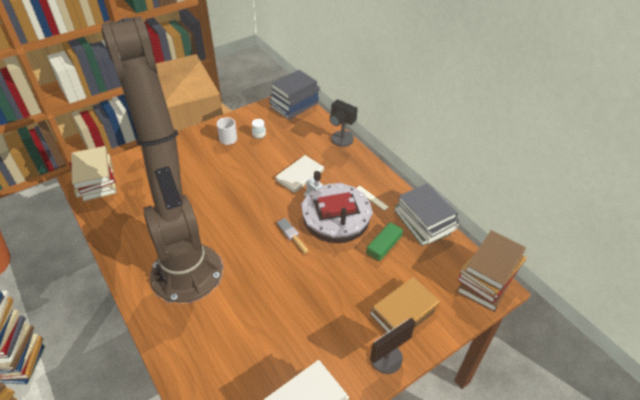

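The top view shows the platter around (358,198), the knob near (320,200) and the post near (382,206). I'll zoom in.

Run:
```python
import cv2
a=cv2.imread("pics/top0.png")[140:270,290:450];cv2.imwrite("pics/topz.png",cv2.resize(a,None,fx=5,fy=4.6,interpolation=2) if 0 else cv2.resize(a,None,fx=4.5,fy=4.5,interpolation=2))
a=cv2.imread("pics/side0.png")[150:250,270:410];cv2.imwrite("pics/sidez.png",cv2.resize(a,None,fx=5.5,fy=5.5,interpolation=2))
```

```text
(no output)
```

View pics/topz.png

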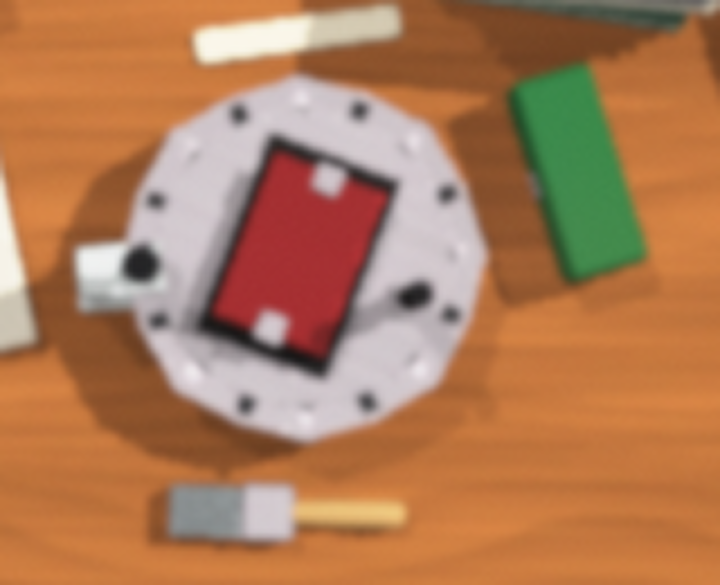

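View pics/sidez.png

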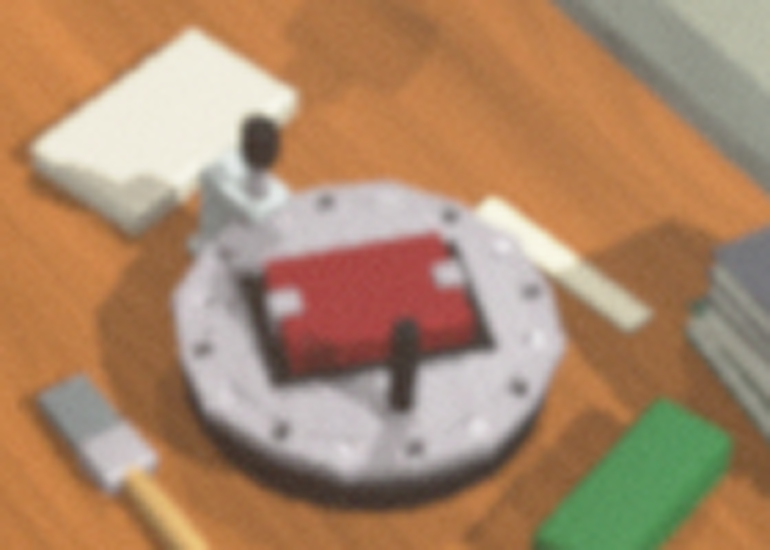

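```bash
cat > h.py <<'E'
import numpy as np,cv2
from scipy.spatial.transform import Rotation as R
from cell import arm,get_image,camera_model
def ray(n,u,v):
    c=camera_model(n);d=R.from_rotvec(c["orientation"]).apply([(u-c["cx"])/c["fx"],(v-c["cy"])/c["fy"],1]);return c["position"],d
def onz(n,u,v,z):
    p,d=ray(n,u,v);return p+d*(z-p[2])/d[2]
def tri(a,b):
    (p,d),(q,e)=a,b;A=np.stack([d,-e],1);s,t=np.linalg.lstsq(A,q-p,rcond=None)[0]
    return (p+s*d+q+t*e)/2,np.linalg.norm(p+s*d-q-t*e)
def blobs(n,im,box,th=70):
    y0,y1,x0,x1=box;g=im[y0:y1,x0:x1].max(2)
    k=8;g=cv2.resize(g,None,fx=k,fy=k,interpolation=cv2.INTER_CUBIC)
    _,l,s,c=cv2.connectedComponentsWithStats((g<th).astype('u1'))
    return [((cx+.5)/k-.5+x0,(cy+.5)/k-.5+y0,st[4]/k/k,[st[0]/k+x0,st[1]/k+y0,st[2]/k,st[3]/k]) for (cx,cy),st in zip(c[1:],s[1:]) if st[4]>64]
E
python3 - <<'E'
from h import *
im=cv2.imread("pics/top0.png")
for th in(90,120):
  print(th)
  for b in blobs("top",im,(150,245,305,400),th): print(np.round(b[:3],2),b[3],onz("top",b[0],b[1],.055).round(4),onz("top",b[0],b[1],.137).round(4),onz("top",b[0],b[1],.153).round(4))
im=cv2.imread("pics/side0.png")
print('side')
for b in blobs("side",im,(160,240,295,380),90): print(np.round(b[:3],2),np.round(b[3],1))
E
```

```text
90
[369.4  164.14   1.41] [np.float64(369.25), np.float64(163.875), np.float64(1.25), np.float64(1.5)] [ 0.702  -0.1288  0.055 ] [ 0.6908 -0.1224  0.137 ] [ 0.6887 -0.1212  0.153 ]
[342.61 164.95   1.73] [np.float64(342.5), np.float64(164.625), np.float64(1.25), np.float64(1.625)] [ 0.6983 -0.0378  0.055 ] [ 0.6874 -0.0364  0.137 ] [ 0.6853 -0.0361  0.153 ]
[348.65 204.16 218.25] [np.float64(333.75), np.float64(170.75), np.float64(34.25), np.float64(52.5)] [ 0.5651 -0.0595  0.055 ] [ 0.5614 -0.0569  0.137 ] [ 0.5606 -0.0564  0.153 ]
[372.07 179.61  24.33] [np.float64(367.375), np.float64(177.25), np.float64(10.125), np.float64(6.0)] [ 0.6492 -0.1382  0.055 ] [ 0.641  -0.1313  0.137 ] [ 0.6394 -0.1299  0.153 ]
[388.89 182.66   1.36] [np.float64(388.625), np.float64(182.625), np.float64(1.5), np.float64(1.125)] [ 0.6395 -0.1951  0.055 ] [ 0.6317 -0.1851  0.137 ] [ 0.6302 -0.1832  0.153 ]
[320.84 198.37  37.81] [np.float64(317.875), np.float64(195.25), np.float64(7.0), np.float64(7.0)] [0.5836 0.0349 0.055 ] [0.5789 0.0323 0.137 ] [0.578  0.0318 0.153 ]
[381.57 205.44  26.03] [np.float6
[... 2743 characters left out ...]
-0.1292  0.137 ] [ 0.4833 -0.1279  0.153 ]
[344.18 229.5    6.5 ] [np.float64(343.375), np.float64(228.5), np.float64(2.75), np.float64(3.0)] [ 0.4794 -0.0452  0.055 ] [ 0.4803 -0.0434  0.137 ] [ 0.4805 -0.043   0.153 ]
[344.51 236.96  57.28] [np.float64(334.75), np.float64(232.125), np.float64(20.625), np.float64(9.125)] [ 0.4544 -0.0465  0.055 ] [ 0.4567 -0.0446  0.137 ] [ 0.4571 -0.0443  0.153 ]
side
[316.8  175.73  35.  ] [314.6 172.4   5.4   8. ]
[318.14 209.99  55.75] [314.  200.5   9.8  19. ]
[342.91 215.68  62.12] [339.6 208.8   8.8  15.8]
[356.74 211.04   7.22] [355.2 209.2   3.6   3.8]
[328.92 217.1   15.25] [323.9 216.5  11.9   2.2]
[331.67 234.87 200.62] [304.1 221.6  62.5  18.4]
```

Run:
```python
from h import *
D=[(369.38,164.15),(342.61,164.95),(388.9,182.65),(389.67,209.47),(324.85,210.82),(371.14,228.93),(344.18,229.5),(324.14,184.16)]
P=np.array([onz("top",*d,.055)[:2] for d in D]);c0=P.mean(0)
from scipy.optimize import least_squares
f=least_squares(lambda q:np.hypot(*(P-q[:2]).T)-q[2],[*c0,.12]);print(c0,f.x,f.fun.round(4));c=f.x[:2]
a=np.arctan2(*(P-c).T[::-1]);print('dots mod45',np.rad2deg(a%(np.pi/4)).round(1))
k,g=tri(ray("top",320.86,198.36),ray("side",316.9,175.7));print("knob tri",k,g)
kn=onz("top",320.86,198.36,.150)[:2]; print('knob',kn,np.hypot(*(kn-c)),'ang',np.rad2deg(np.arctan2(*(kn-c)[::-1])))
for z in(.13,.136,.139):
  p=onz("top",381.5,205.45,z)[:2];print('post',p,np.hypot(*(p-c)),np.rad2deg(np.arctan2(*(p-c)[::-1])))
s=arm.observe();Rm=R.from_rotvec(s["ee_rot"]).as_matrix();print(Rm.round(3))
```

```text
[ 0.59049455 -0.08699141] [ 0.59059608 -0.08710693  0.11867204] [ 0.0002 -0.0002 -0.0001 -0.0001 -0.0002  0.      0.0002  0.0002]
dots mod45 [24.5 24.6 24.4 24.3 24.4 24.3 24.4 24.6]
knob tri [0.58028072 0.03154764 0.13511876] 0.0028423445506225646
knob [0.57822899 0.03185924] 0.1196072474613342 ang 95.93484782226938
post [ 0.5586991  -0.16252082] 0.08188206424148434 -112.926369693531
post [ 0.55844122 -0.16188706] 0.08140026677183711 -113.26731975968752
post [ 0.55831228 -0.16157018] 0.08116045857127861 -113.43930974639666
[[-0.967  0.256 -0.   ]
 [ 0.256  0.967 -0.001]
 [-0.    -0.001 -1.   ]]
```

```bash
cat >> h.py <<'E'
def plan(pts,yaws=None):
    s=arm.observe();M=R.from_rotvec(s["ee_rot"]);y=M.apply([0,1,0]);ya=np.rad2deg(np.arctan2(y[1],y[0]))
    print("clk",s["clock"],"pos",s["position"].round(4),"yaw",ya.round(2),"F",s["force"].round(1),"w",round(s["width"],3),"z",M.apply([0,0,1]).round(4))
    for i,p in enumerate(pts):
        t=(M.inv().apply(np.array(p)-s["position"])*1000).round(1); 
        print(t, None if yaws is None else "rz %.3f"%-np.deg2rad((yaws[i]-ya+90)%180-90 if 0 else yaws[i]-ya))
E
python3 - <<'E'
from h import *
plan([(.45,.35,.40),(.58,.05,.40),(.5585,-.1655,.40),(.5585,-.1655,.285)],[40,0,-22,-22])
E
```

```text
clk 0.1 pos [0.1599 0.604  0.404 ] yaw 75.17 F [ 0.6 -0.4 -0.1] w 1.001 z [-2.0e-04 -1.4e-03 -1.0e+00]
[-345.4 -171.3    4.3] rz 0.614
[-547.9 -428.     4.7] rz 1.312
[-582.2 -641.8    5. ] rz 1.696
[-582.2 -641.7  120. ] rz 1.696
```

```bash
python3 -m pendant '[[[-60,-30,0,0,0,0.1,-1],[-120,-60,0,0,0,0.2,-1],[-180,-90,0,0,0,0.32,-1],[-235,-117,0,0,0,0.42,-1],[-290,-144,0,0,0,0.52,-1],[-345,-171,4,0,0,0.62,-1],[-380,-215,4,0,0,0.74,-1],[-415,-258,4,0,0,0.86,-1],[-450,-301,4,0,0,0.98,-1],[-485,-344,4,0,0,1.1,-1],[-518,-387,4,0,0,1.2,-1],[-548,-428,4,0,0,1.31,-1],[-556,-480,4,0,0,1.41,-1],[-565,-535,4,0,0,1.51,-1],[-574,-590,4,0,0,1.61,-1],[-582,-642,5,0,0,1.696,-1],[-582,-642,5,0,0,1.696,-1],[-582,-642,5,0,0,1.696,-1]]]'
python3 - <<'E'
from h import *
plan([(.5585,-.1655,.285)],[-22])
for n in("top","side"):
    a=get_image(n);cv2.imwrite(f"pics/{n}1.png",a[:,:,::-1])
E
```

```text
clock: 2.35
position: [0.5583, -0.1649, 0.3993]
ee_rot: [-2.603, -1.757, 0.0]
force: [0.3, 0.6, 0.5]
width: 1.002
clk 2.35 pos [ 0.5583 -0.1649  0.3993] yaw -21.97 F [0.3 0.6 0.5] w 1.002 z [-6.e-04  7.e-04 -1.e+00]
[ -0.5   0.5 114.3] rz 0.000
```

View pics/side1.png

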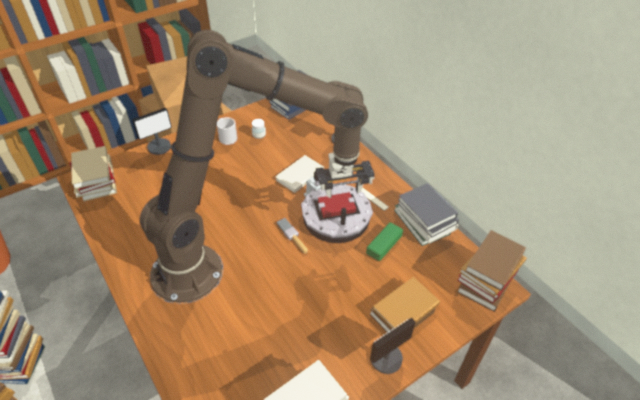

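The side view shows the open gripper above the platter, over the post. I'll descend around it.

```bash
python3 -m pendant '[[[0,0,30,0,0,0,-1],[0,0,60,0,0,0,-1],[0,0,90,0,0,0,-1],[0,0,113,0,0,0,-1],[0,0,113,0,0,0,-1]]]'
python3 - <<'E'
from h import *
plan([(.5585,-.1655,.285)],[-22])
a=get_image("side");cv2.imwrite(f"pics/side2.png",cv2.resize(a[130:260,270:430,::-1],None,fx=4.5,fy=4.5,interpolation=2))
E
```

```text
clock: 3.08
position: [0.558, -0.1637, 0.2852]
ee_rot: [-2.6, -1.758, 0.003]
force: [0.7, -0.0, 0.9]
width: 1.0
clk 3.075 pos [ 0.558  -0.1637  0.2852] yaw -21.87 F [ 0.7 -0.   0.9] w 1.0 z [-0.0033  0.0011 -1.    ]
[-1.5  1.1  0.2] rz 0.002
```

View pics/side2.png

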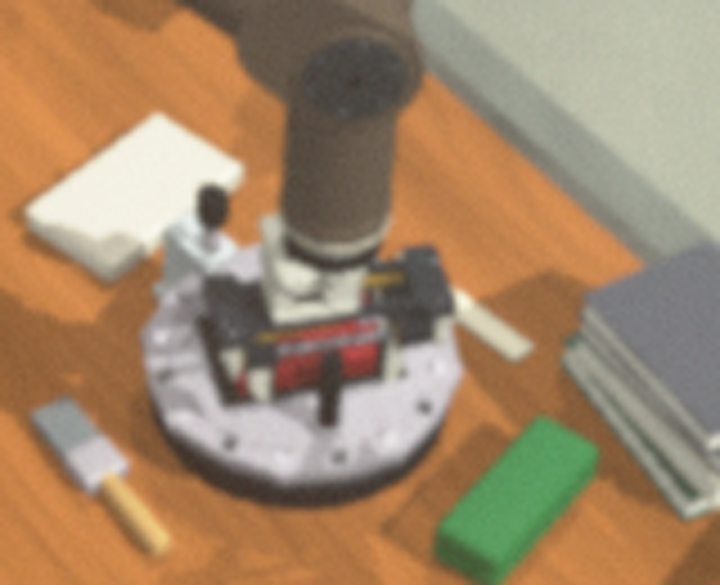

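The fingertips straddle the post: tip midpoint about (330,384), post about (330,381). I'll close gently.

```bash
python3 -m pendant '[[[0,0,0,0,0,0,1],[0,0,0,0,0,0,1],[0,0,0,0,0,0,1],[0,0,0,0,0,0,1],[0,0,0,0,0,0,1],[0,0,0,0,0,0,1]]]' 12
python3 - <<'E'
from h import *
plan([(.5585,-.1655,.285)],[-22])
E
```

```text
clock: 3.88
position: [0.5582, -0.1654, 0.2867]
ee_rot: [-2.605, -1.757, -0.0]
force: [0.8, 0.2, -0.1]
width: 0.398
clk 3.875 pos [ 0.5582 -0.1654  0.2867] yaw -22.01 F [ 0.8  0.2 -0.1] w 0.398 z [-0.e+00  1.e-04 -1.e+00]
[0.  0.3 1.7] rz -0.000
```

```bash
python3 -m pendant '[[[0,0,0,0,0,0,1],[0,0,0,0,0,0,1],[0,0,0,0,0,0,1],[0,0,0,0,0,0,1]]]' 12
python3 - <<'E'
from h import *
c=np.array([.5906,-.0871])
s=arm.observe();v=s["position"][:2]-c;a0=np.rad2deg(np.arctan2(v[1],v[0]));print(a0,np.hypot(*v))
A=[-106,-100,-96,-92,-89,-87,-86,-85,-84]
plan([(*(c+.085*np.array([np.cos(np.deg2rad(a)),np.sin(np.deg2rad(a))])),.2865) for a in A],[a+90 for a in A])
E
```

```text
clock: 4.38
position: [0.5583, -0.1657, 0.2869]
ee_rot: [2.604, 1.756, 0.0]
force: [1.7, -1.9, 0.5]
width: 0.212
-112.32107213002465 0.08497128583307606
clk 4.375 pos [ 0.5583 -0.1657  0.2869] yaw -22.03 F [ 1.7 -1.9  0.5] w 0.212 z [ 5.e-04 -4.e-04 -1.e+00]
[0.4 9.4 0.4] rz -0.105
[ 1.8 18.1  0.4] rz -0.210
[ 3.3 23.9  0.4] rz -0.280
[ 5.1 29.5  0.4] rz -0.350
[ 6.7 33.7  0.4] rz -0.402
[ 8.  36.4  0.4] rz -0.437
[ 8.6 37.7  0.4] rz -0.454
[ 9.3 39.1  0.4] rz -0.472
[ 9.9 40.4  0.4] rz -0.489
```

```bash
python3 -m pendant '[[[0.4,4.7,0,0,0,-0.05,1],[0.4,9.4,0,0,0,-0.105,1],[1,13.8,0,0,0,-0.158,1],[1.8,18.1,0,0,0,-0.21,1],[2.5,21,0,0,0,-0.245,1],[3.3,23.9,0,0,0,-0.28,1],[4.2,26.7,0,0,0,-0.315,1],[5.1,29.5,0,0,0,-0.35,1],[5.9,31.6,0,0,0,-0.376,1],[6.7,33.7,0,0,0,-0.402,1],[7.4,35,0,0,0,-0.42,1]]]' 12
python3 - <<'E'
from h import *
c=np.array([.5906,-.0871])
s=arm.observe();v=s["position"][:2]-c;a0=np.rad2deg(np.arctan2(v[1],v[0]));print(a0,np.hypot(*v))
A=[-86,-85,-84.5,-84,-83.5]
plan([(*(c+.085*np.array([np.cos(np.deg2rad(a)),np.sin(np.deg2rad(a))])),.2865) for a in A],[a+90 for a in A])
E
```

```text
clock: 5.75
position: [0.5926, -0.1724, 0.2868]
ee_rot: [-2.181, -2.26, 0.002]
force: [-3.9, -3.5, 4.9]
width: 0.212
-88.683833925315 0.08531911652240562
clk 5.75 pos [ 0.5926 -0.1724  0.2868] yaw 2.05 F [-3.9 -3.5  4.9] w 0.212 z [-1.9e-03 -2.0e-04 -1.0e+00]
[0.4 4.  0.3] rz -0.034
[0.4 5.5 0.3] rz -0.052
[0.5 6.2 0.3] rz -0.060
[0.5 6.9 0.3] rz -0.069
[0.6 7.7 0.3] rz -0.078
```

```bash
python3 -m pendant '[[[0,1.5,0,0,0,-0.017,1],[0.1,3,0,0,0,-0.034,1],[0.1,3,0,0,0,-0.034,1]]]' 12
python3 -m pendant '[[[0,0.8,0,0,0,-0.009,1],[0,1.5,0,0,0,-0.017,1],[0,1.5,0,0,0,-0.017,1]]]' 12
python3 -m pendant '[[[0,0.7,0,0,0,-0.008,1],[0,1.3,0,0,0,-0.015,1],[0,1.3,0,0,0,-0.015,1],[0,1.3,0,0,0,-0.015,1]]]' 12
python3 - <<'E'
from h import *
c=np.array([.5906,-.0871])
s=arm.observe();v=s["position"][:2]-c;a0=np.rad2deg(np.arctan2(v[1],v[0]));print(a0,np.hypot(*v))
plan([])
for n in("top","side"):
    a=get_image(n);cv2.imwrite(f"pics/{n}3.png",a[:,:,::-1])
for f in("side0","side2","side3"):
  pass
b0=blobs("side",cv2.imread("pics/side0.png"),(165,184,305,325),110);b1=blobs("side",cv2.imread("pics/side3.png"),(165,184,305,325),110)
print(b0,b1)
x=np.hstack([cv2.resize(cv2.imread(f"pics/side{i}.png")[160:225,290:350],None,fx=6.5,fy=6.5,interpolation=2) for i in(0,3)]);cv2.imwrite("pics/cmp3.png",x)
E
```

```text
clock: 6.12
position: [0.5963, -0.1722, 0.2869]
ee_rot: [2.143, 2.297, -0.001]
force: [-0.9, -4.2, 1.6]
width: 0.213
clock: 6.5
position: [0.5979, -0.1721, 0.2869]
ee_rot: [2.123, 2.315, -0.001]
force: [-0.7, -4.8, 2.2]
width: 0.212
clock: 7.0
position: [0.5996, -0.1718, 0.2869]
ee_rot: [2.104, 2.33, -0.0]
force: [0.8, -5.6, 0.2]
width: 0.213
-83.9147965751065 0.08518999183545194
clk 7.0 pos [ 0.5996 -0.1718  0.2869] yaw 5.83 F [ 0.8 -5.6  0.2] w 0.213 z [ 0.0013 -0.0013 -1.    ]
[(np.float64(316.85364139693354), np.float64(175.72357325383305), np.float64(45.859375), [np.float64(314.375), np.float64(171.75), np.float64(6.125), np.float64(9.25)])] [(np.float64(316.8133809020437), np.float64(176.39508456659618), np.float64(44.34375), [np.float64(314.375), np.float64(172.5), np.float64(6.0), np.float64(9.25)])]
```

View pics/cmp3.png

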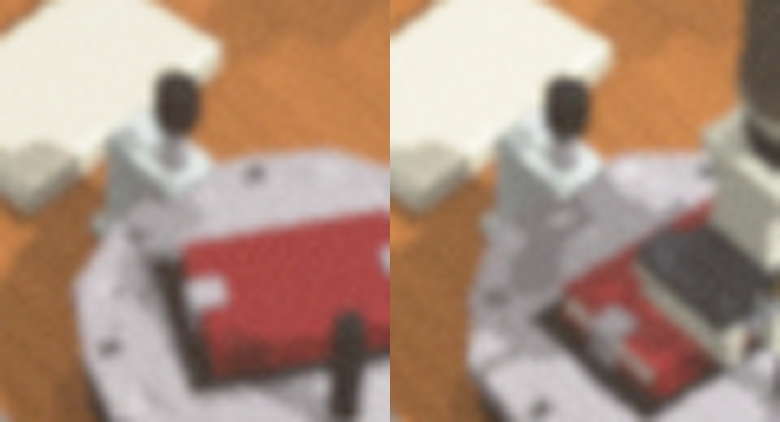

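The knob blob has dropped 0.67 px (row 175.72 to 176.40), which matches the 3.3 mm drop of the pin into its hole. I'll release and lift clear.

```bash
python3 -m pendant '[[[0,0,0,0,0,0,0.4],[0,0,0,0,0,0,0],[0,0,0,0,0,0,-0.5],[0,0,0,0,0,0,-0.8],[0,0,0,0,0,0,-1],[0,0,0,0,0,0,-1],[0,0,0,0,0,0,-1],[0,0,-40,0,0,0,-1],[0,0,-80,0,0,0,-1],[0,0,-120,0,0,0,-1],[-0,0,-120,0,0,0,-1]]]'
python3 - <<'E'
from h import *
for n in("top","side"):
    a=get_image(n);cv2.imwrite(f"pics/{n}4.png",a[:,:,::-1])
b1=blobs("side",cv2.imread("pics/side4.png"),(165,184,305,325),110);print(b1[0][:2])
a=cv2.imread("pics/top4.png");
for b in blobs("top",a,(150,245,305,400),120):
  if b[2]<60: print(np.round(b[:3],2),onz("top",b[0],b[1],.055).round(4))
cv2.imwrite("pics/t4.png",cv2.resize(a[140:270,290:450],None,fx=4.5,fy=4.5,interpolation=2))
cv2.imwrite("pics/s4.png",cv2.resize(cv2.imread("pics/side4.png")[130:260,270:430],None,fx=4.5,fy=4.5,interpolation=2))
plan([])
E
```

```text
clock: 8.48
position: [0.5999, -0.1719, 0.4102]
ee_rot: [2.102, 2.328, 0.005]
force: [0.5, 0.2, -0.7]
width: 0.999
(np.float64(316.81132445141066), np.float64(176.46379745733194))
[353.89 161.87   3.78] [ 0.7093 -0.0761  0.055 ]
[330.05 174.2    4.25] [0.6663 0.0045 0.055 ]
[321.04 198.69  51.47] [0.5826 0.0341 0.055 ]
[334.16 223.51   5.47] [ 0.4991 -0.0112  0.055 ]
[359.88 231.89   4.73] [ 0.472  -0.0981  0.055 ]
[351.05 238.94  16.25] [ 0.448  -0.0686  0.055 ]
clk 8.575 pos [ 0.5991 -0.1711  0.4067] yaw 5.84 F [-1.4 -0.1  0.3] w 1.006 z [ 4.e-04  3.e-04 -1.e+00]
```

View pics/t4.png

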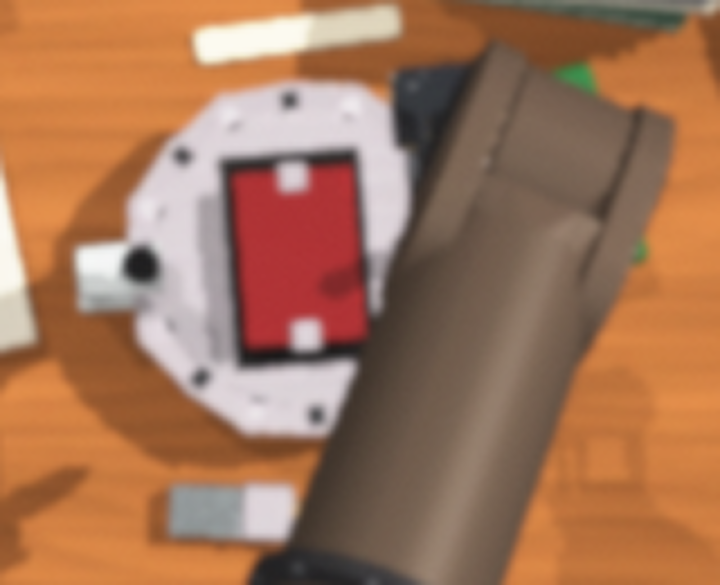

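View pics/s4.png

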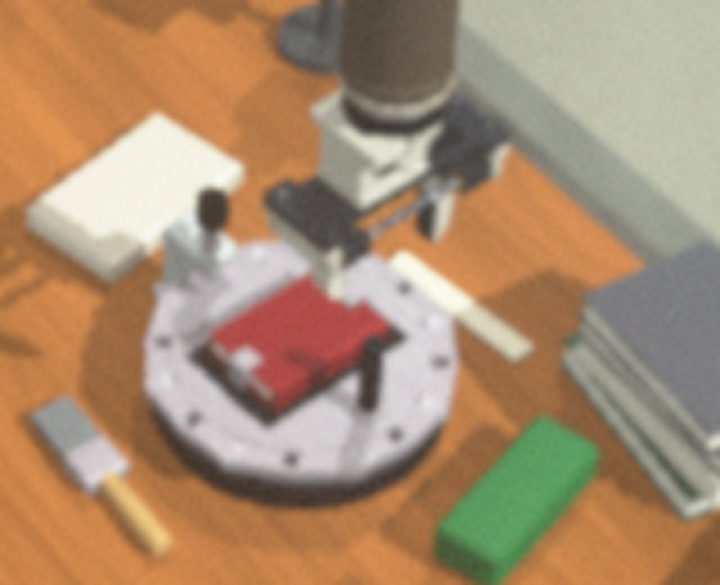

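The platter holes now lie at 5.3° mod 45, so one sits under the pin. The knob (rows 176.46) is down and the post stands opposite it. Next is the knob.

Run:
```python
from h import *
c=np.array([.5906,-.0871])
print(onz("top",321.04,198.69,.149), tri(ray("top",321.04,198.69),ray("side",316.81,176.44)))
for d in [(353.89,161.87),(330.05,174.2),(334.16,223.51),(359.88,231.89)]:
  p=onz("top",*d,.055)[:2]-c;print(np.rad2deg(np.arctan2(p[1],p[0]))%45,np.hypot(*p))
plan([(.579,.032,.41),(.579,.032,.294)],[5.3,5.3])
```

```text
[0.57724224 0.03130435 0.149     ] (array([0.57945216, 0.03101821, 0.13201035]), np.float64(0.0029605513923492517))
5.301838015092234 0.11917788379441711
5.445025251248573 0.11887211113261097
5.320781082312038 0.11884140058485418
5.317226447561438 0.11911897855708511
clk 8.575 pos [ 0.5991 -0.1711  0.4067] yaw 5.84 F [-1.4 -0.1  0.3] w 1.006 z [ 4.e-04  3.e-04 -1.e+00]
[204.1   0.7  -3.3] rz 0.009
[204.1   0.6 112.7] rz 0.009
```

```bash
python3 -m pendant '[[[50,0.5,0,0,0,0,-1],[100,0.5,0,0,0,0.009,-1],[150,0.5,0,0,0,0.009,-1],[204,0.5,0,0,0,0.009,-1],[204,0.5,0,0,0,0.009,-1],[204,0.5,0,0,0,0.009,-1]]]'
python3 - <<'E'
from h import *
plan([(.5785,.032,.294)],[5.3])
a=get_image("side");cv2.imwrite("pics/s5.png",cv2.resize(a[130:260,270:430,::-1],None,fx=4.5,fy=4.5,interpolation=2))
E
```

```text
clock: 9.32
position: [0.5787, 0.0315, 0.4057]
ee_rot: [-2.115, -2.322, 0.003]
force: [-0.6, -0.7, 0.7]
width: 1.0
clk 9.325 pos [0.5787 0.0315 0.4057] yaw 5.34 F [-0.6 -0.7  0.7] w 1.0 z [-1.8e-03 -9.0e-04 -1.0e+00]
[  0.6   0.  111.7] rz 0.001
```

View pics/s5.png

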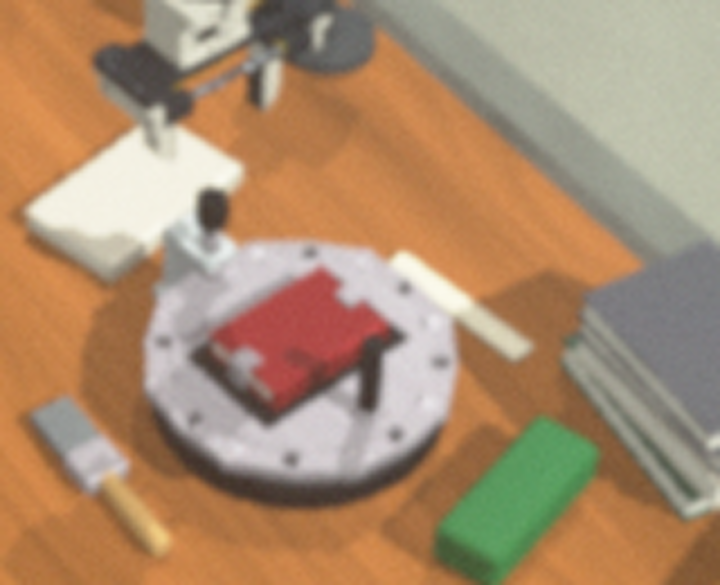

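The open fingers straddle the knob's column (knob near (212,208) in the crop) with nothing in the way below. I'll descend and close.

```bash
python3 -m pendant '[[[0,0,35,0,0,0,-1],[0,0,70,0,0,0,-1],[0,0,95,0,0,0,-1],[0,0,111,0,0,0,-1],[0,0,111,0,0,0,-1],[0,0,111,0,0,0,-1]]]'
python3 -m pendant '[[[0,0,0,0,0,0,1],[0,0,0,0,0,0,1],[0,0,0,0,0,0,1],[0,0,0,0,0,0,1],[0,0,0,0,0,0,1],[0,0,0,0,0,0,1],[0,0,0,0,0,0,1],[0,0,0,0,0,0,1]]]' 10
python3 - <<'E'
from h import *
plan([])
E
```

```text
clock: 10.12
position: [0.5794, 0.0313, 0.2966]
ee_rot: [2.116, 2.321, 0.002]
force: [0.3, -0.2, 1.4]
width: 1.002
clock: 11.12
position: [0.5803, 0.032, 0.2961]
ee_rot: [2.114, 2.32, 0.004]
force: [6.7, 0.7, -4.6]
width: 0.305
clk 11.125 pos [0.5803 0.032  0.2961] yaw 5.33 F [ 6.7  0.7 -4.6] w 0.305 z [ 0.0039  0.     -1.    ]
```

```bash
python3 -m pendant '[[[0,1.5,0,0,0,0,1],[0,1.5,0,0,0,0,1],[0,1.5,0,0,0,0,1],[0,1.5,0,0,0,0,1]]]' 40
python3 -m pendant '[[[0,0,-3,0,0,0,1],[0,0,-6,0,0,0,1],[0,0,-9,0,0,0,1],[0,0,-9,0,0,0,1]]]' 40
```

```text
clock: 11.62
position: [0.5809, 0.0319, 0.2959]
ee_rot: [2.115, 2.322, 0.001]
force: [5.4, -0.4, -3.4]
width: 0.291
clock: 12.12
position: [0.5808, 0.0319, 0.3047]
ee_rot: [2.115, 2.322, 0.001]
force: [6.8, 0.3, -7.2]
width: 0.296
```

```bash
python3 -m pendant '[[[0,0.8,-3,0,0,0,1],[0,0.8,-6,0,0,0,1],[0,0.8,-8,0,0,0,1],[0,0.8,-8,0,0,0,1]]]' 40
python3 -m pendant '[[[0,0,-1,0,0,0,1],[0,0,-1,0,0,0,1],[0,0,-1,0,0,0,1]]]' 40
```

```text
clock: 12.62
position: [0.5811, 0.032, 0.3125]
ee_rot: [-2.116, -2.322, 0.0]
force: [5.2, 0.0, -9.7]
width: 0.293
clock: 13.0
position: [0.5811, 0.0319, 0.3135]
ee_rot: [-2.116, -2.322, 0.001]
force: [5.1, 0.3, -9.9]
width: 0.296
```

```bash
for i in 1; do python3 -m pendant '[[[0,0,-0.6,0,0,0,1],[0,0,-0.6,0,0,0,1],[0,0,-0.6,0,0,0,1]]]' 40; done
python3 -m pendant '[[[0,0,-0.6,0,0,0,1],[0,0,-0.6,0,0,0,1],[0,0,-0.6,0,0,0,1]]]' 40
```

```text
clock: 13.38
position: [0.5811, 0.032, 0.3143]
ee_rot: [-2.116, -2.322, 0.0]
force: [3.5, -0.7, -9.7]
width: 0.301
clock: 13.75
position: [0.5811, 0.032, 0.3146]
ee_rot: [-2.116, -2.322, 0.001]
force: [5.0, -0.5, -14.6]
width: 0.297
```

```bash
python3 -m pendant '[[[0,0,-0.4,0,0,0,1],[0,0,-0.4,0,0,0,1],[0,0,-0.4,0,0,0,1],[0,0,-0.4,0,0,0,1]]]' 45
python3 - <<'E'
from h import *
plan([])
for n in("top","side"):
    a=get_image(n);cv2.imwrite(f"pics/{n}6.png",a[:,:,::-1])
a=cv2.imread("pics/top6.png")
for b in blobs("top",a,(150,245,305,405),120):
  if b[2]<60:
    p=onz("top",b[0],b[1],.055)[:2]-[.5906,-.0871];print(np.round(b[:3],2),np.rad2deg(np.arctan2(p[1],p[0]))%45,np.hypot(*p))
cv2.imwrite("pics/z6.png",np.hstack([cv2.resize(a[140:270,290:450],(400,325)),cv2.resize(cv2.imread("pics/side6.png")[130:260,270:430],(400,325))]))
E
```

```text
clock: 14.25
position: [0.5812, 0.032, 0.3147]
ee_rot: [-2.116, -2.322, 0.001]
force: [6.7, 0.6, -19.0]
width: 0.289
clk 14.25 pos [0.5812 0.032  0.3147] yaw 5.32 F [  6.7   0.6 -19. ] w 0.289 z [-6.e-04 -3.e-04 -1.e+00]
[403.36 163.66  27.25] 36.05018011801133 0.19394323654807136
[353.93 161.89   3.94] 5.238918810728603 0.1190884721416586
[379.46 170.17   4.42] 5.1914404965227305 0.11861748209822114
[383.1  194.11  36.14] 6.289076776195685 0.08911711923941132
[391.96 193.94   4.22] 5.144140609983111 0.11895153992832666
[383.73 219.46   5.55] 5.200243229106405 0.11849726793192314
[359.76 231.97   5.75] 5.120053640359004 0.11935181539171948
[349.05 239.16  26.34] 35.035608855722955 0.1456421835477916
```

View pics/z6.png

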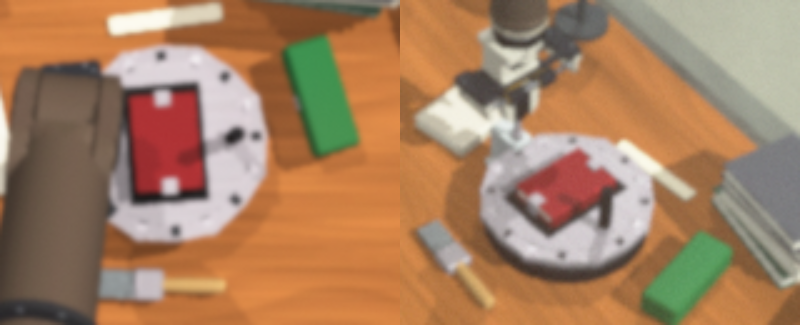

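The side view shows the knob raised in the gripper. The platter holes are at about 5.2° (5.3° when seated), so the platter has not moved. The lift has stalled at about 18.8 mm with the force rising to 19 N, so the pin is against its stop. I'm handing in.

```bash
python3 -c "
from cell import arm
print(arm.sign_off());s=arm.observe();print(s['clock'],s['position'],s['force'],s['width'])"
```

```text
the job is handed in; nothing more can be done
None
the job is handed in; nothing more can be done
```

The platter is turned so the post stands opposite the knob, and the arm is holding the pin fully up. I handed the job in at about 14.4 s.

- **Turning:** I gripped the post and turned the platter about 28° anticlockwise. The knob then dropped by about 0.7 px in the side view, which matches the pin's 3.3 mm drop into the hole. After I let go of the post, the platter's holes lined up with the pin.
- **Pulling the pin:** I gripped the knob at 40–45 N and raised it until it stopped. Hand travel was 18.8 mm against the nominal 18 mm. In the last step the hand stayed put while the force rose from 14.6 to 19 N, so it is against the stop.
- **Last check of the platter:** the holes were at about 5.2°, against 5.3° with the pin seated, which is within measuring noise. The brush, spectacle case and folding bar looked unmoved in the last pictures.
- **Loose ends:** a steady sideways load of about 5–7 N stayed on the knob after I shifted the hand 2.3 mm to ease it. The 0.8 mm of extra travel is probably flex or slight slip in the grip. I could not read the state after handing in.

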